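# Lay the tall housing down on the hinged rest

## Task

Without gripping or lifting it, use the fingertips to tip the tall blue housing over against the padded flap in front of it, then keep pushing it down with the flap, slowly and gently so that it never falls or slaps down, until flap and housing lie fully down and level with the aluminium rail on top, squarely on the rest. Then take the hand away, and leave everything else on the bench where it is.

Things in the scene. Friction and masses are not known exactly. Their poses are not given: they have to be found in the camera images.
- housing: The tall blue equipment housing: a box 45 mm (its x) x 80 mm (its y) x 180 mm tall (its z), about 0.4 kg, standing loose on the rest's plywood deck. Origin: centre of its underside. Its +x face is the flat front, turned towards the flap; on its -x face runs a central aluminium mounting rail, 36 mm wide, 4 mm thick, nearly full height.
- housing_center (a point): Middle of the housing, 90 mm above its underside.
- housing_rail (a point): Middle of the outer face of the housing's rail, 26.5 mm behind its centre plane and 90 mm above its underside.
- rest: Lay-down rest fixed to the table: steel base 290 x 160 x 10 mm, plywood deck (150 mm wide, top 30 mm above the table) on which the housing stands, and a hinged flap at the deck's front edge. Origin: at table height under that edge, midway across. +x points level from the deck to where the flap comes to lie: tip the housing that way. The housing front starts 5 to 15 mm behind the origin.
- flap (a joint): Flap angle: 0 upright, 1.57 fully down and level; starts at 0.03 to 0.15. Stiff friction hinge (0.85 N m): it stays where it is left, even under the housing's weight, and goes down only when pushed, through the housing, with some 5 to 10 N. Axis parallel to the rest's y, 9 mm ahead of the rest's origin, 21 mm above the table.
- flap_pad (a point): Middle of the black rubber pad on the flap's face, 70 mm from the hinge; the flap is an aluminium leaf 130 mm wide that ends 140 mm from the hinge. Its z axis runs along the leaf away from the hinge. With the flap fully down its pad is level with the deck, 30 mm above the table.
- rivet_gun: Bystander, not to be disturbed: blue cordless rivet gun standing on its battery, 75 x 75 mm foot, 186 mm tall. Origin: centre of its underside.
- drill: Bystander, not to be disturbed: green cordless drill standing on its black battery, 110 x 70 mm foot, 190 mm tall. Origin: centre of its underside.
- screwdriver: Bystander, not to be disturbed: red-handled screwdriver lying down.
- can: Bystander, not to be disturbed: plain pale grey can, 52 mm diameter, 85 mm tall. Origin: centre of its underside.
- glue: Bystander, not to be disturbed: small white bottle with red cap, 36 mm diameter, 110 mm tall. Origin: centre of its underside.
- block: Bystander, not to be disturbed: light wooden block 60 x 160 x 30 mm. Origin: centre of its underside.
- bin: Bystander, not to be disturbed: small open red parts bin 120 x 90 x 50 mm. Origin: centre of its underside.
- offcut: Bystander, not to be disturbed: aluminium U-rail offcut lying down, 35 x 120 x 18 mm. Origin: centre of its underside.
Not all that is in view belongs to the job. Leave any orange look-alike of the housing alone.

How it is judged:
On the way:
1. the housing leans on the flap part-way down (tilted 0.45 to 1.1 rad, within 0.25 rad of the flap) (angle between housing's own z axis and vertical between 0.45 and 1.1 rad and angle between the z axis of housing and the z axis of flap_pad, either way round below 0.25 rad), for 0.1 s.
At the end, for the whole second after the job is handed in: The flap is down (past 1.48 rad), the housing lies at rest on it, level within 0.1 rad, rail up (rail face 70 to 90 mm above the table), in line with the rest within 0.2 rad, its foot end within 40 mm of the rest's middle line and between 45 mm behind and 30 mm ahead of the deck's front edge (value of joint flap above 1.48 rad and angle between housing's own z axis and vertical between 1.47 and 1.67 rad and height (world z) of housing_rail between 0.07 and 0.09 m and angle between the z axis of housing and the x axis of rest, either way round below 0.2 rad and y of housing in the frame of rest between -0.04 and 0.04 m and x of housing in the frame of rest between -0.045 and 0.03 m and linear speed of housing below 0.02 m/s and angular speed of housing below 0.1 rad/s); the robot touches nothing.
It fails at once if the housing falls or slaps down: once tilted past 0.3 rad it turns faster than 2 rad/s (angle between housing's own z axis and vertical above 0.3 rad and angular speed of housing above 2 rad/s).
It fails at once if the housing is knocked: turns faster than 5 rad/s at any time (angular speed of housing above 5 rad/s).
It fails at once if the housing is lifted: its middle more than 150 mm above the table (it stands at 120) (height (world z) of housing_center above 0.15 m).
It fails at once if the housing's foot is carried or shoved more than 70 mm from where it stood (distance of housing from where it was at the start of the episode above 0.07 m).
It fails at once if a bystander is moved more than 30 mm (distance of any of rivet_gun, drill, screwdriver, can, glue, block, bin, offcut from where it was at the start of the episode above 0.03 m).
It also fails if it takes over 38 s, if anything falls off the work surface, if the arm or the gripper's body presses on something with over 40 N, if the wrist force passes 120 N, or if a joint passes its speed limit or range.

## Robot

A 6-joint arm with a two-finger parallel gripper is mounted at the origin on the work surface. World frame = base frame: x ahead of the robot, y to its left, z up, the work surface at z = 0. Lengths are in m, angles in rad, forces in N, time in s.
With the tool pointing down it reaches from about 0.35 to 0.85 m from the base axis. Payload 8.1 kg.
Tool frame: the origin (TCP) lies between the finger pads; the fingertips stand 11 mm ahead of it and the grasp point (between the pads) lies 8 mm behind it (tips_ahead is the z of the fingertips in the tool frame, in m); z points along the fingers, y is the line along which they close (so a half turn about z gives the same grasp; the last joint's range is limited). The gripper opens to 93 mm and grips with 3 to 60 N. Pads are 15 mm wide; open, the fingers measure 128 mm over their backs; the gripper's body (75 mm by 188 mm) begins 65 mm behind the grasp point.
Start: joints at [-1.303, 0.13, 1.488, -0, 1.523, -0.085], TCP at [0.207, -0.563, 0.23] pointing down, gripper open.
Joint ranges: [-2.96, 2.96], [-0.89, 2.26], [0.02, 2.5], [-1.34, 4.48], [0, 2.73], [-2.66, 2.66]. Speed limits (rad/s): [2.39, 2.39, 2.79, 3.14, 3.14, 3.14].

## Interface

Orientations are given as a rotation vector (axis times angle).
In Python, from plant import read_state, read_camera, close_job, tips_ahead gives the robot as it stands. The module is installed in compiled form; this text tells all that it offers.
- The arm moves only by the tool move_arm, never from a script. Its argument "plan" is a list of rows, each a list of 7 numbers: the turn, a rotation vector about the tool's x, y, z in units of 6 degrees (1.0 is 6 degrees), then the shift along the tool's x, y, z in units of 25 mm (1.0 is 25 mm), then the finger opening in mm, from 0 to 93. A call has exactly 10 rows; each row shifts and turns the commanded pose from where the row before left it, along the tool's axes as they then stand; what a row does not reach is not made up. A row lasts 1/10 s, in which the tool goes at most 50 mm and 8.59 degrees, less where a joint would pass 70% of its speed; a pose out of reach is approached as far as the arm can. A call is refused whole if a number of a shift passes 1 or a number of a turn 1, either way. A call with a gripper value outside its range is refused whole. The fingers move at their own pace and stop on an object; "force" is the grip in N (left out, the last holds). Time passes only in rows, so rows that do not move let the fingers close, or fill a call up. It gives the time, the measured TCP pose, the force, the opening and the grip force at its end, in the units of the state.
- read_state(): the state, without advancing time (a new reading comes with each control period).
- read_camera(name): name is "scene" or "top" or "wrist"; returns a dict with "frame" (384x512x3 uint8, red, green, blue), "z_map" (384x512 float32, m along the optical axis (not along the pixel's ray), 0 where there is no reading), "fx", "fy", "cx", "cy" (pixels), "rvec" (rotation vector, rad) and "tvec" (3), from world to camera coordinates, as OpenCV has them. Camera axes: x right, y down, z forward; pixel columns grow to the right and rows downward; lengths in m; the calibration is good to about 2 mm. The wrist camera is an equidistant fisheye: a pixel r from the principal point sees the ray r / f radians off the axis. A picture is of the moment at which its call begins.
- close_job(): hands the job in; it is judged then, once.
The state is a dict: "t": time; "q": joint angles; "dq": joint speeds; "joint_torque": joint torques, N m; "tool_pos": TCP position; "orientation": TCP orientation; "force": force on the tool from outside, world axes, zero at the start; "wrist_torque": the same for the moment, N m; "opening": finger opening in m; "gripper_force": force on a finger pad.
Only numpy, scipy, OpenCV 4.12 (cv2) and the standard library are available. Lean on these libraries where they do the work, as an engineer would, in place of code of your own. Each camera call takes 0.05 s, during which the arm holds its last target. There are 200 camera calls.

## Working session

There is one attempt and no reset: what is moved stays moved. The work goes in short steps, Python scripts to look and compute and a tool call to move; the robot and the scene stay as the last step left them, time stands still between calls to the robot, and variables do not carry over. Pictures are saved under pics/ and viewed, at most 10 in all, crops included, and the job is handed in when it is done.

Besides the shell and the picture viewer there is one more tool, called after "Request:" by a JSON object that holds its "fn" and its "kwargs", one argument or row to a line. move_arm: Moves the arm, as the interface text tells. Its arguments: {"type":"object","properties":{"plan":{"type":"array","items":{"type":"array","items":{"type":"number"}}},"force":{"type":"number"}},"required":["plan"]}

```bash
mkdir -p pics
cat > h.py <<'E'
import numpy as np, cv2
from plant import *
from scipy.spatial.transform import Rotation as R
def cloud(c):
    z=c['z_map'];v,u=np.mgrid[:z.shape[0],:z.shape[1]]
    p=np.stack([(u-c['cx'])/c['fx']*z,(v-c['cy'])/c['fy']*z,z],-1)
    M=R.from_rotvec(np.ravel(c['rvec'])).as_matrix()
    return (p-np.ravel(c['tvec']))@M
E
python3 - <<'E'
from h import *
a=read_camera('scene');b=read_camera('top')
np.save('a.npy',a);np.save('b.npy',b)
for n,c in(('a',a),('b',b)):cv2.imwrite(f'pics/{n}.png',c['frame'][...,::-1])
print(read_state())
E
```

```text
{'t': 0.1, 'q': array([-1.30337262e+00,  1.31115859e-01,  1.48916367e+00,  2.40901774e-05,
        1.52300308e+00, -8.53899477e-02]), 'dq': array([-0.00055586, -0.0025205 , -0.00091658,  0.00174413, -0.0017132 ,
       -0.00023826]), 'joint_torque': array([ 8.67587714e-04, -5.61340928e+01, -4.93095231e+01,  7.71432719e-02,
        2.91509094e-02, -6.40646499e-05]), 'tool_pos': array([ 0.20722704, -0.56254936,  0.22867797]), 'orientation': array([-3.09117842e+00, -5.51030934e-01,  2.03528243e-04]), 'force': array([ 0.6241564 , -0.33641564,  0.515916  ]), 'wrist_torque': array([0.02928464, 0.04475645, 0.00885883]), 'gripper_force': 0.0, 'opening': 0.09294275639802634}
```

View pics/a.png

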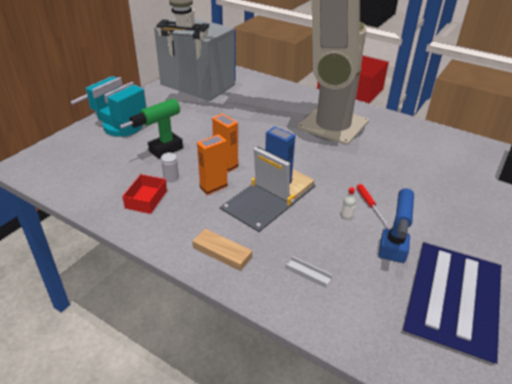

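View pics/b.png

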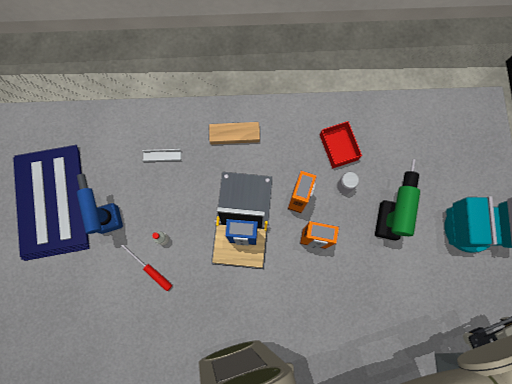

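The scene shows the rest with the blue housing at scene (280,150) and top (241,230). Possible mix-ups are the orange look-alikes at top (303,190) and (320,235), and the blue rivet gun at top (95,215). I choose the blue box standing on the plywood deck behind the flap.

Run:
```python
from h import *
b=np.load('b.npy',allow_pickle=True).item()
P=cloud(b);f=b['frame'].astype(int)
r=(slice(160,280),slice(200,285))
p=P[r].reshape(-1,3);c=f[r].reshape(-1,3);ok=b['z_map'][r].ravel()>0
def rect(n,m):
    q=p[m&ok];print(n,len(q),q[:,2].min().round(3),np.median(q[:,2]).round(3),q[:,2].max().round(3))
    if len(q)>4:
        t=cv2.minAreaRect(q[:,:2].astype(np.float32));print('  ',t,cv2.boxPoints(t).round(3).tolist())
rect('top',(abs(p[:,2]-.21)<.008))
rect('wood',(abs(p[:,2]-.03)<.006)&(c[:,0]-c[:,2]>40))
rect('base',(abs(p[:,2]-.01)<.006)&(c.max(1)<110)&(c.max(1)-c.min(1)<20))
rect('flaptop',(p[:,2]>.14)&(p[:,2]<.19)&(c.max(1)-c.min(1)<25))
big=cv2.resize(b['frame'][150:280,190:350],None,fx=5*.98,fy=5*.9,interpolation=cv2.INTER_CUBIC)
big=cv2.resize(b['frame'][155:275,195:345],(750,600),interpolation=cv2.INTER_CUBIC)
cv2.imwrite('pics/c.png',big[...,::-1])
```

```text
top 569 0.202 0.211 0.216
   ((0.47335466742515564, 0.025152072310447693), (0.07988426089286804, 0.049194786697626114), 82.62101745605469) [[0.4440000057220459, -0.010999999940395355], [0.49300000071525574, -0.017999999225139618], [0.503000020980835, 0.06199999898672104], [0.45399999618530273, 0.06800000369548798]]
wood 1359 0.024 0.03 0.036
   ((0.4597792625427246, 0.03691645711660385), (0.15394829213619232, 0.13814085721969604), 82.15325927734375) [[0.38100001215934753, -0.029999999329447746], [0.5180000066757202, -0.04899999871850014], [0.5389999747276306, 0.10400000214576721], [0.4020000100135803, 0.12300000339746475]]
base 1843 0.004 0.011 0.016
   ((0.5303938388824463, 0.023462727665901184), (0.16627700626850128, 0.2909737527370453), 82.56800079345703) [[0.375, -0.03999999910593033], [0.6639999747276306, -0.07800000160932541], [0.6850000023841858, 0.08699999749660492], [0.3970000147819519, 0.125]]
flaptop 382 0.141 0.16 0.185
   ((0.49280667304992676, 0.032612111419439316), (0.12940020859241486, 0.08771776407957077), 81.72892761230469) [[0.4399999976158142, -0.02500000037252903], [0.5270000100135803, -0.03799999877810478], [0.5460000038146973, 0.09000000357627869], [0.45899999141693115, 0.10300000011920929]]
```

View pics/c.png

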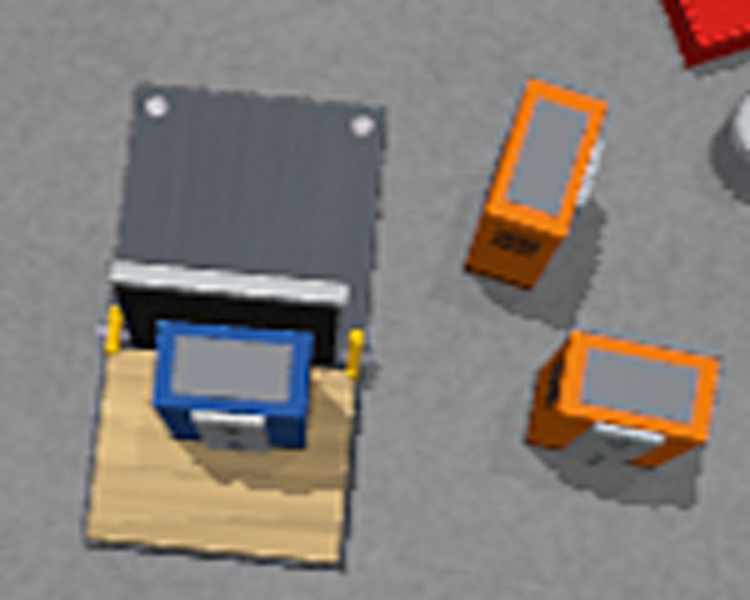

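The crop confirms the blue housing (crop (235,370)), with its rail facing the robot and the grey flap with the black pad ahead of it. Yaw is about -7.5°, the size is 80 x 49 mm and the top is at 0.211 m, all of which match the description. The housing is about 6 mm off the rest's middle line. I'll keep the tool vertical and close the fingers behind the rail.

Request:
{"fn": "move_arm", "kwargs": {
  "plan": [
    [0,0,0.92,0,0,-0.28,0],
    [0,0,0.92,0,0,-0.28,0],
    [0,0,0.92,0,0,-0.28,0],
    [0,0,0.92,0,0,-0.28,0],
    [0,0,0.92,0,0,-0.28,0],
    [0,0,0,0.19,-0.99,0,0],
    [0,0,0,0.19,-0.99,0,0],
    [0,0,0,0.19,-0.99,0,0],
    [0,0,0,0.19,-0.99,0,0],
    [0,0,0,0.19,-0.99,0,0]
  ],
  "force": 5
}}

```text
t: 1.1
tool_pos: [0.2469, -0.4422, 0.2641]
orientation: [-3.134, 0.203, 0.001]
force: [0.3, -0.3, 0.7]
opening: 0.0174
gripper_force: 0.0
```

Request:
{"fn": "move_arm", "kwargs": {
  "plan": [
    [0,0,0,0.19,-0.99,0,0],
    [0,0,0,0.19,-0.99,0,0],
    [0,0,0,0.19,-0.99,0,0],
    [0,0,0,0.19,-0.99,0,0],
    [0,0,0,0.19,-0.99,0,0],
    [0,0,0,0.19,-0.99,0,0],
    [0,0,0,0.19,-0.99,0,0],
    [0,0,0,0.19,-0.99,0,0],
    [0,0,0,0.19,-0.99,0,0],
    [0,0,0,0.19,-0.99,0,0]
  ]
}}

```text
t: 2.1
tool_pos: [0.3257, -0.2029, 0.2643]
orientation: [-3.135, 0.203, 0.001]
force: [-0.2, 0.2, 0.8]
opening: 0.0007
gripper_force: 0.0
```

Request:
{"fn": "move_arm", "kwargs": {
  "plan": [
    [0,0,0,0.19,-0.99,0,0],
    [0,0,0,0.19,-0.99,0,0],
    [0,0,0,0.19,-0.99,0,0],
    [0,0,0,0.19,-0.99,0,0],
    [0,0,0,0.19,-0.99,0,0],
    [0,0,0,0.19,-0.99,0,0],
    [0,0,0,0.19,-0.99,0,0],
    [0,0,0,0.19,-0.99,0,0],
    [0,0,0,0.1,-0.9,0,0],
    [0,0,0,0,0,0,0]
  ]
}}

```text
t: 3.1
tool_pos: [0.3942, 0.0114, 0.2642]
orientation: [-3.135, 0.198, 0.001]
force: [0.2, 0.3, -1.2]
opening: 0.0004
gripper_force: 0.0
```

Request:
{"fn": "move_arm", "kwargs": {
  "plan": [
    [0,0,0,0,-0.5,0.3,0],
    [0,0,0,0,-0.46,0.5,0],
    [0,0,0,0,0,0.6,0],
    [0,0,0,0,0,0.6,0],
    [0,0,0,0,0,0.6,0],
    [0,0,0,0,0,0.6,0],
    [0,0,0,0,0,0.5,0],
    [0,0,0,0,0,0.2,0],
    [0,0,0,0,0,0,0],
    [0,0,0,0,0,0,0]
  ]
}}

```text
t: 4.1
tool_pos: [0.3976, 0.0332, 0.1676]
orientation: [3.135, -0.202, 0.001]
force: [-0.3, 0.5, -0.6]
opening: 0.0007
gripper_force: 0.0
```

Run:
```python
from h import *
b=read_camera('top');cv2.imwrite('pics/d.png',cv2.resize(b['frame'][155:275,195:345],(750,600),interpolation=cv2.INTER_CUBIC)[...,::-1])
s=read_state();p=s['tool_pos'];print(p,p[0]*.991-p[1]*.131,p[0]*.131+p[1]*.991)
# arc table: corner on rail face at height S above foot edge PU
PU,S=.4905,.125;pu=pz=None
for th in np.arange(0,1.6,.1):
    u=PU+S*np.sin(th)-.049*np.cos(th)-.0075; z=.03+S*np.cos(th)+.049*np.sin(th)+.011
    print(th.round(2),u.round(4),z.round(4), None if pu is None else ((u-pu)/.025).round(2), None if pu is None else (-(z-pz)/.025).round(2)); pu,pz=u,z
```

```text
[0.39783602 0.03318181 0.1679005 ] 0.3899086785860089 0.08499969159227547
0.0 0.434 0.166 None None
0.1 0.4467 0.1703 0.51 -0.17
0.2 0.4598 0.1732 0.52 -0.12
0.3 0.4731 0.1749 0.53 -0.07
0.4 0.4865 0.1752 0.54 -0.01
0.5 0.4999 0.1742 0.54 0.04
0.6 0.5131 0.1718 0.53 0.09
0.7 0.526 0.1682 0.52 0.15
0.8 0.5385 0.1632 0.5 0.2
0.9 0.5505 0.1571 0.48 0.25
1.0 0.5617 0.1498 0.45 0.29
1.1 0.5722 0.1414 0.42 0.34
1.2 0.5817 0.132 0.38 0.38
1.3 0.5903 0.1217 0.34 0.41
1.4 0.5979 0.1105 0.3 0.44
1.5 0.6042 0.0987 0.25 0.47
```

View pics/d.png

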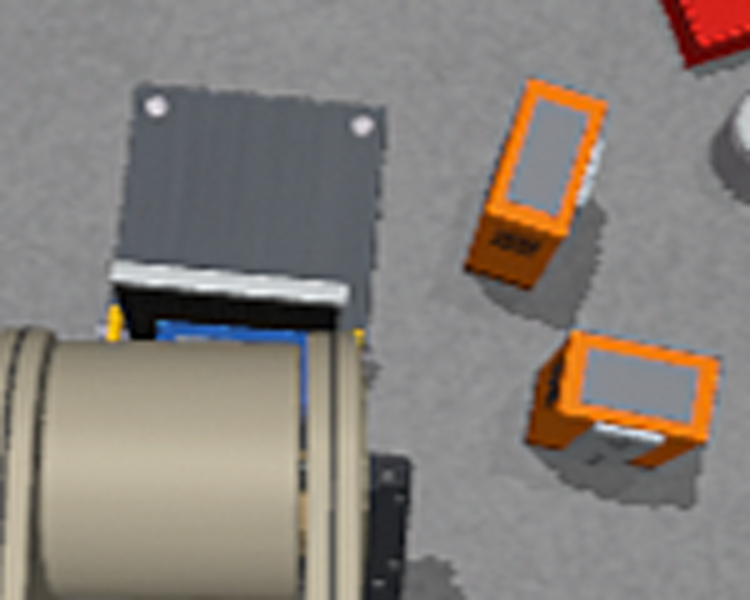

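The housing stands unmoved in front of the hand (its front edge shows at crop (235,325)). I'll approach the rail and start tipping slowly.

Request:
{"fn": "move_arm", "kwargs": {
  "plan": [
    [0,0,0,0.4,0,0,0],
    [0,0,0,0.5,0,0,0],
    [0,0,0,0.4,0,0,0],
    [0,0,0,0.2,0,0,0],
    [0,0,0,0.1,0,0,0],
    [0,0,0,0.1,0,0,0],
    [0,0,0,0.1,0,-0.02,0],
    [0,0,0,0.1,0,-0.03,0],
    [0,0,0,0.1,0,-0.04,0],
    [0,0,0,0.1,0,-0.03,0]
  ]
}}

```text
t: 5.15
tool_pos: [0.4495, 0.0265, 0.1702]
orientation: [-3.135, 0.202, -0.0]
force: [-0.8, 0.5, 0.4]
opening: 0.0002
gripper_force: 0.2
```

Request:
{"fn": "move_arm", "kwargs": {
  "plan": [
    [0,0,0,0.1,0,-0.02,0],
    [0,0,0,0.1,0,-0.03,0],
    [0,0,0,0.1,0,-0.02,0],
    [0,0,0,0.1,0,-0.03,0],
    [0,0,0,0.1,0,-0.02,0],
    [0,0,0,0.1,0,-0.02,0],
    [0,0,0,0.1,0,-0.02,0],
    [0,0,0,0.1,0,-0.01,0],
    [0,0,0,0.1,0,-0.01,0],
    [0,0,0,0.1,0,-0.01,0]
  ]
}}

```text
t: 6.15
tool_pos: [0.4728, 0.0237, 0.174]
orientation: [-3.135, 0.202, 0.006]
force: [-6.4, 2.5, 0.2]
opening: 0.0006
gripper_force: 3.3
```

Run:
```python
from h import *
b=read_camera('scene');cv2.imwrite('pics/e.png',cv2.resize(b['frame'][100:240,190:350],(680,595),interpolation=cv2.INTER_CUBIC)[...,::-1])
s=read_state();p=s['tool_pos'];print(p,p[0]*.991-p[1]*.131,p[0]*.131+p[1]*.991,s['force'])
```

```text
[0.47317575 0.02361483 0.17410676] 0.46582362068396815 0.0853883208851598 [-5.81774029  2.70189312  0.39704636]
```

View pics/e.png

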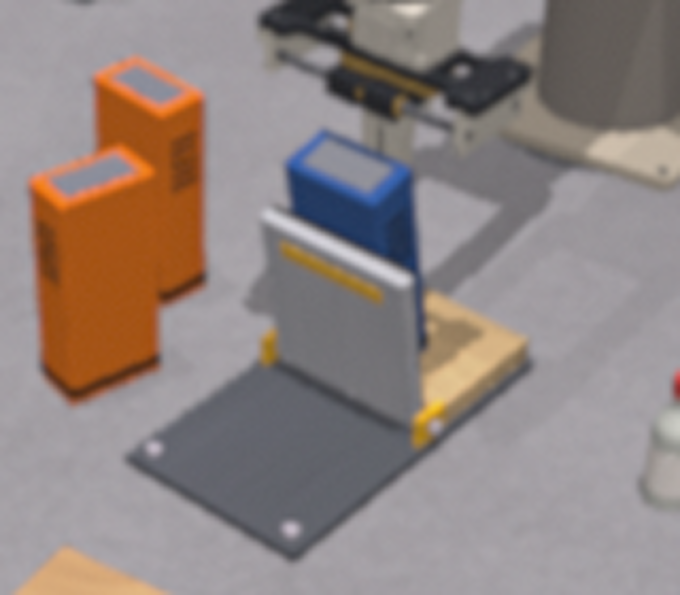

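The housing leans on the flap (crop (350,200) against (340,300)) and the force is about 6 N, as expected. I'll carry on along the arc.

Request:
{"fn": "move_arm", "kwargs": {
  "plan": [
    [0,0,0,0.12,0,-0.02,0],
    [0,0,0,0.14,0,-0.01,0],
    [0,0,0,0.16,0,-0.01,0],
    [0,0,0,0.16,0,0,0],
    [0,0,0,0.16,0,0,0],
    [0,0,0,0.16,0,0,0],
    [0,0,0,0.16,0,0.01,0],
    [0,0,0,0.16,0,0.01,0],
    [0,0,0,0.16,0,0.02,0],
    [0,0,0,0.16,0,0.02,0]
  ]
}}

```text
t: 7.2
tool_pos: [0.5117, 0.0184, 0.1741]
orientation: [3.135, -0.202, -0.004]
force: [-5.8, 0.9, 2.4]
opening: 0.0003
gripper_force: 3.1
```

Request:
{"fn": "move_arm", "kwargs": {
  "plan": [
    [0,0,0,0.16,0,0.02,0],
    [0,0,0,0.16,0,0.03,0],
    [0,0,0,0.16,0,0.03,0],
    [0,0,0,0.16,0,0.04,0],
    [0,0,0,0.16,0,0.04,0],
    [0,0,0,0.16,0,0.05,0],
    [0,0,0,0.15,0,0.05,0],
    [0,0,0,0.15,0,0.06,0],
    [0,0,0,0.15,0,0.06,0],
    [0,0,0,0.15,0,0.06,0]
  ]
}}

```text
t: 8.2
tool_pos: [0.5515, 0.0132, 0.1634]
orientation: [3.135, -0.202, 0.001]
force: [-2.8, -0.3, 4.1]
opening: 0.0006
gripper_force: 2.8
```

Run:
```python
from h import *
b=read_camera('scene');cv2.imwrite('pics/f.png',cv2.resize(b['frame'][100:240,190:350],(680,595),interpolation=cv2.INTER_CUBIC)[...,::-1])
s=read_state();p=s['tool_pos'];print(p,p[0]*.991-p[1]*.131,p[0]*.131+p[1]*.991,s['force'])
```

```text
[0.55183042 0.01314573 0.16314803] 0.5451418547479868 0.0853172081439234 [-3.46382261 -0.38822905  2.82050711]
```

View pics/f.png

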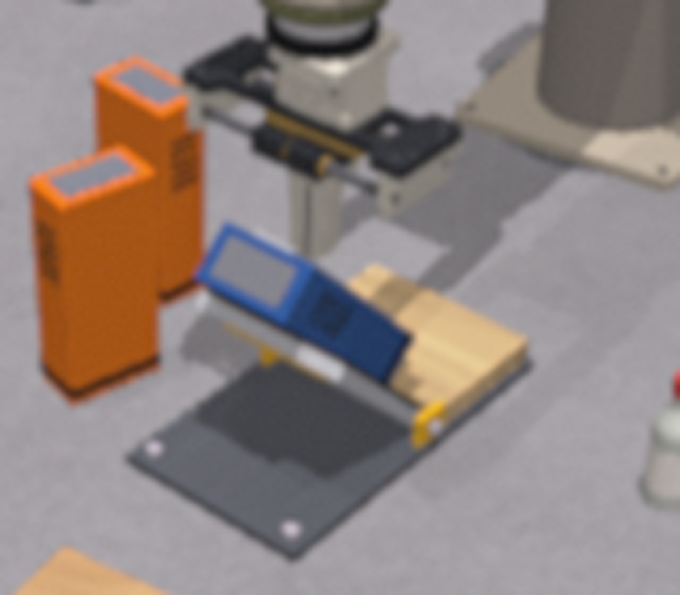

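The housing leans flush on the flap, about half-way down (crop (290,290)). Before the hand goes lower I'll check its clearance to the orange look-alikes.

Run:
```python
from h import *
b=np.load('b.npy',allow_pickle=True).item()
P=cloud(b);f=b['frame'].astype(int)
m=(f[...,0]-f[...,2]>110)&(P[...,2]>.05)&(P[...,2]<.25);m[:,:285]=0;m[:160]=0
q=P[m];u=q[:,0]*.991-q[:,1]*.131;n=q[:,0]*.131+q[:,1]*.991
for lo in np.arange(.42,.68,.03):
    k=(u>lo)&(u<lo+.03)
    if k.any():print(lo.round(2),n[k].max().round(3),q[k,2].max().round(3))
```

```text
0.45 -0.085 0.186
0.48 -0.087 0.186
0.54 -0.041 0.185
0.57 -0.041 0.185
0.6 -0.049 0.185
0.63 -0.055 0.183
```

Request:
{"fn": "move_arm", "kwargs": {
  "plan": [
    [0,0,0,0.14,0,0.07,0],
    [0,0,0,0.14,0,0.07,0],
    [0,0,0,0.14,0,0.08,0],
    [0,0,0,0.14,0,0.08,0],
    [0,0,0,0.13,0,0.09,0],
    [0,0,0,0.13,0,0.09,0],
    [0,0,0,0.13,0,0.1,0],
    [0,0,0,0.12,0,0.1,0],
    [0,0,0,0.12,0,0.11,0],
    [0,0,0,0.11,0,0.11,0]
  ]
}}

```text
t: 9.25
tool_pos: [0.5845, 0.0089, 0.1414]
orientation: [3.135, -0.202, 0.004]
force: [-0.7, 0.3, 5.4]
opening: 0.0001
gripper_force: 2.7
```

Request:
{"fn": "move_arm", "kwargs": {
  "plan": [
    [0,0,0,0.12,0,0.11,0],
    [0,0,0,0.12,0,0.11,0],
    [0,0,0,0.11,0,0.12,0],
    [0,0,0,0.11,0,0.12,0],
    [0,0,0,0.1,0,0.12,0],
    [0,0,0,0.1,0,0.13,0],
    [0,0,0,0.1,0,0.13,0],
    [0,0,0,0.09,0,0.13,0],
    [0,0,0,0.09,0,0.13,0],
    [0,0,0,0.09,0,0.13,0]
  ]
}}

```text
t: 10.25
tool_pos: [0.6111, 0.0055, 0.1114]
orientation: [3.135, -0.202, 0.008]
force: [2.2, -0.3, 6.6]
opening: 0.0005
gripper_force: 2.8
```

Request:
{"fn": "move_arm", "kwargs": {
  "plan": [
    [0,0,0,0.08,0,0.13,0],
    [0,0,0,0.08,0,0.13,0],
    [0,0,0,0.07,0,0.12,0],
    [0,0,0,0.06,0,0.12,0],
    [0,0,0,0.05,0,0.1,0],
    [0,0,0,0.03,0,0.08,0],
    [0,0,0,0,0,0.06,0],
    [0,0,0,0,0,0.05,0],
    [0,0,0,0,0,0.03,0],
    [0,0,0,0,0,0,0]
  ]
}}

```text
t: 11.25
tool_pos: [0.6202, 0.0044, 0.0907]
orientation: [3.135, -0.203, 0.008]
force: [3.5, -0.2, 4.8]
opening: 0.0003
gripper_force: 2.6
```

Run:
```python
from h import *
b=read_camera('scene');cv2.imwrite('pics/g.png',cv2.resize(b['frame'][100:240,190:350],(680,595),interpolation=cv2.INTER_CUBIC)[...,::-1])
s=read_state();p=s['tool_pos'];print(p,p[0]*.991-p[1]*.131,p[0]*.131+p[1]*.991,s['force'])
```

```text
[0.62007671 0.0043749  0.09075115] 0.613922912829895 0.08556557057945177 [3.5621696  0.50844611 5.86640282]
```

View pics/g.png

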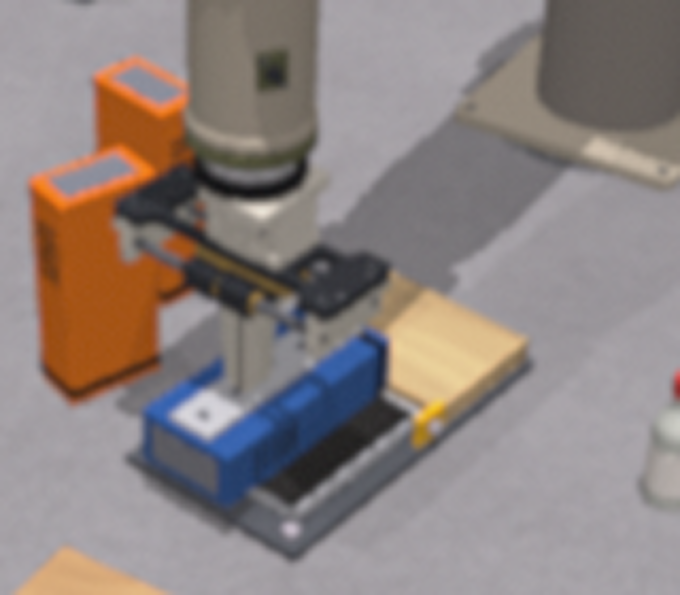

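The housing is almost flat with its rail up (crop (270,400)). I'll press gently until the stop is felt.

Request:
{"fn": "move_arm", "kwargs": {
  "plan": [
    [0,0,0,0,0,0.03,0],
    [0,0,0,0,0,0.03,0],
    [0,0,0,0,0,0.03,0],
    [0,0,0,0,0,0.02,0],
    [0,0,0,0,0,0.02,0],
    [0,0,0,0,0,0,0],
    [0,0,0,0,0,0,0],
    [0,0,0,0,0,0,0],
    [0,0,0,0,0,0,0],
    [0,0,0,0,0,0,0]
  ]
}}

```text
t: 12.3
tool_pos: [0.6204, 0.0044, 0.09]
orientation: [3.135, -0.202, 0.009]
force: [-4.7, -0.7, 22.0]
opening: 0.0003
gripper_force: 10.8
```

That is the stop: 22 N, with the tips at 0.079 m as predicted. Now I'll retract.

Request:
{"fn": "move_arm", "kwargs": {
  "plan": [
    [0,0,0,0,0,-0.1,0],
    [0,0,0,0,0,-0.2,0],
    [0,0,0,0,0,-0.4,0],
    [0,0,0,0,0,-0.8,0],
    [0,0,0,0,0,-1,0],
    [0,0,0,0,0,-1,0],
    [0,0,0,0,0,-1,0],
    [0,0,0,0,0,-1,0],
    [0,0,0,0,0,-1,0],
    [0,0,0,0,0,-0.5,0]
  ]
}}

```text
t: 13.3
tool_pos: [0.6188, 0.0046, 0.2643]
orientation: [3.135, -0.202, 0.005]
force: [-0.6, 0.6, 0.2]
opening: 0.0009
gripper_force: 0.0
```

Request:
{"fn": "move_arm", "kwargs": {
  "plan": [
    [0,0,0,-0.5,0,0,0],
    [0,0,0,-1,0,0,0],
    [0,0,0,-1,0,0,0],
    [0,0,0,-1,0,0,0],
    [0,0,0,-1,0,0,0],
    [0,0,0,-1,0,0,0],
    [0,0,0,-1,0,0,0],
    [0,0,0,-0.5,0,0,0],
    [0,0,0,0,0,0,0],
    [0,0,0,0,0,0,0]
  ]
}}

```text
t: 14.3
tool_pos: [0.4446, 0.0271, 0.2613]
orientation: [-3.135, 0.202, -0.0]
force: [1.1, -0.1, -0.3]
opening: 0.0006
gripper_force: 0.0
```

Run:
```python
from h import *
b=read_camera('top');a=read_camera('scene')
cv2.imwrite('pics/k.png',np.hstack([a['frame'][100:260,190:390],b['frame'][120:280,190:390]])[...,::-1])
print(read_state()['tool_pos'],read_state()['force'])
for c in(a,b):
    P=cloud(c);f=c['frame'].astype(int);x,y,z=P[...,0],P[...,1],P[...,2]
    u=x*.991-y*.131;n=x*.131+y*.991
    m=(z>.066)&(z<.095)&(u>.44)&(u<.73)&(n>.02)&(n<.16)
    q=P[m].astype(np.float32);t=cv2.minAreaRect(q[:,:2].copy())
    k=m&(abs(n-.087)<.015);A=np.c_[u[k],n[k],np.ones(k.sum())];co=np.linalg.lstsq(A,z[k],rcond=None)[0]
    print(len(q),t,'u',np.percentile(u[m],[1,99]),'n',np.percentile(n[m],[1,99]),'railz',np.median(z[k]),'slope',co[:2])
```

```text
[0.44491374 0.02699299 0.26119201] [ 0.26377692 -0.72374454  0.26185921]
1118 ((0.5973794460296631, 0.007979430258274078), (0.08539161831140518, 0.18399415910243988), 82.55378723144531) u [0.50297053 0.68171528] n [0.04511996 0.12646846] railz 0.07966543413187324 slope [-0.01979393 -0.02713415]
612 ((0.6014746427536011, 0.00857730582356453), (0.07987412810325623, 0.1727205365896225), 82.31285858154297) u [0.52578128 0.67969736] n [0.0477624 0.1265377] railz 0.07948963524674282 slope [0.0010776  0.00318648]
```

View pics/k.png

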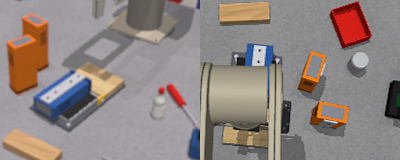

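The housing lies flat on the flap, rail up at 0.0797 m, level and in line with the rest, with its foot at the deck's front edge. The hand is clear and the bystanders in view are where they were.

```bash
python3 -c "
from plant import *
print(close_job())"
```

```text
the job is handed in; nothing more can be done
None
```

I tipped the housing down with the flap and handed the job in at about 14 s. It lies level on the flap, rail up at about 80 mm and square to the rest, the hand is clear, and the arm touched nothing else. The judge's result was not shown.

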